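# Close the gear housings and book the job

## Task

Lay each steel cover plate that is on the bench into the pocket of its shape in the grey housings and press it fully home, level and flush with the housing. When all of them are home, take the hand-held code reader, hold it steady for two seconds with its reading point on the middle of the label of the job-card stand, level and squarely facing it, then set it back upright in the middle of its rubber pad. Leave everything else where it is.

Things in the scene. Friction and masses are not known exactly. Their poses are not given: they have to be found in the camera images.
- square_cover_mid (a point): centre, half-way up, of the loose steel cover plate for the square pocket: 76 x 76 x 8 mm. In the middle of its top stands a bar handle along the cover's x axis, 40 mm long (x), 14 mm thick (y), 24 mm high. This point is 16 mm above the underside, 8 mm above the plate's upper face, 16 mm below the handle's top. z up. About 0.37 kg. May be absent.
- long_cover_mid (a point): centre, half-way up, of the loose steel cover plate for the oblong pocket: 100 mm (x) x 60 mm (y) x 8 mm. In the middle of its top stands a bar handle along the cover's x axis, 40 mm long (x), 14 mm thick (y), 24 mm high. This point is 16 mm above the underside, 8 mm above the plate's upper face, 16 mm below the handle's top. z up. About 0.37 kg. May be absent.
- round_cover_mid (a point): centre, half-way up, of the loose steel cover plate for the round pocket: disc 84 mm across, 8 mm thick. In the middle of its top stands a bar handle along the cover's x axis, 40 mm long (x), 14 mm thick (y), 24 mm high. This point is 16 mm above the underside, 8 mm above the plate's upper face, 16 mm below the handle's top. z up. About 0.37 kg. May be absent.
- square_housing_pocket (a point): centre of the pocket's mouth, level with the top of the fixed grey housing, 45 mm above the bench; z up. Block 116 x 116 mm, square pocket 82 x 82 mm, sides along x and y. All three pockets are 8 mm deep, as deep as a cover is thick: a cover fully home lies on the floor, its upper face flush with the housing and its centre point 8 mm above this point.
- long_housing_pocket (a point): centre of the pocket's mouth, level with the top of the fixed grey housing, 45 mm above the bench; z up. Block 140 mm (x) x 100 mm (y), oblong pocket 106 mm (x) x 66 mm (y), 8 mm deep. In every pocket four stiff rubber buttons, one near each corner, stand 5 mm above the floor, so that a cover laid in stands 5 mm proud (centre point 13 mm above this point).
- round_housing_pocket (a point): centre of the pocket's mouth, level with the top of the fixed grey housing, 45 mm above the bench; z up. Block 124 x 124 mm, round pocket 90 mm across, 8 mm deep. In every housing the buttons carry a cover's weight, yield to 8 to 11 N in all when pressed slowly on the handle's top (press with some 18 N to be sure), and stay down once pushed in.
- reader_mid (a point): centre of the loose hand-held code reader, half-way up (29 mm above its underside, on the handle's centre line). Grey hull 56 mm wide (y), 26 mm high; nose to +x, 53 mm high; 116 mm long in all. On the hull a black grip bar 70 mm long (x), 24 mm wide (y), from 26 to 58 mm above the underside, its middle right above this point. z up. About 0.3 kg.
- reader_window (a point): middle of the reader's glass window on the nose, 66 mm ahead (+x) of and 8 mm below the reader's centre. The reader looks out of it forwards and down at 45 degrees (along +x and -z of the reader, equally).
- reader_focus (a point): the reader's reading point: 80 mm out of the window along its line of sight (123 mm ahead of and 65 mm below the reader's centre). Axes as the reader's.
- pad_top (a point): centre of the top face of the reader's black rubber pad, 170 mm (x) x 130 mm (y) x 4 mm, fixed flat on the bench.
- label (a point): centre of the striped code label (80 x 66 mm) on the fixed sloping aluminium job-card stand. Axes are the stand's: z up, the label faces half to -x and half to +z (leans back 45 degrees). The board is 110 mm wide (y) and reaches about 76 mm above the bench; the label's centre is 44 mm above it. A reader held level with its x axis along this x axis looks squarely at the label.
- bush: bystander, loose: brass bush, 40 mm across, 22 mm high; origin at the centre of its underside, as for the following.
- blank: bystander, loose: aluminium blank, 32 mm across, 34 mm high.
- chuck_key: bystander, loose: T-shaped chuck key lying flat, 100 mm wide, 16 mm high.
- brush: bystander, loose: hand brush lying flat, up to 30 mm high.
Mind the look-alikes: they are no part of the job. Leave any pink look-alike of the part that bears round_cover_mid alone. What is shaped like the part that bears round_housing_pocket but purple is not meant.

How it is judged:
By the outcome, as a careful person would: the job done as asked, in the order asked, and still so for the second after the job is handed in, with the robot touching nothing.
Of square_cover, long_cover, round_cover only 2 to 3 are there at a start; the rules pass over those that are not, and their reading is None.
At some moment in a run one of square_cover, long_cover, round_cover, reader may be knocked a few centimetres aside while the robot is not near it.
Once in a run the grip may slacken for a moment while it holds something.
It also fails if it takes over 210 s, if anything falls off the work surface, if the arm or the gripper's body presses on something with over 40 N, if the wrist force passes 120 N, or if a joint passes its speed limit or range.

## Robot

A 6-joint arm with a two-finger parallel gripper is mounted at the origin on the work surface. World frame = base frame: x ahead of the robot, y to its left, z up, the work surface at z = 0. Lengths are in m, angles in rad, forces in N, time in s.
With the tool pointing down it reaches from about 0.4 to 0.825 m from the base axis. Payload 7 kg.
Tool frame: the origin (TCP) lies at the centre of the arm's flange, where the gripper is bolted on; the fingertips stand 178 mm ahead of it and the grasp point (between the pads) lies 159 mm ahead of it; z points along the fingers, y is the direction in which the jaws open and shut (so a half turn about z gives the same grasp; the last joint's range is limited). The gripper opens to 88 mm and grips with 3 to 60 N. Pads are 19 mm wide; open, the fingers measure 130 mm over their backs; the gripper's body (78 mm by 193 mm) begins 47 mm behind the grasp point.
Start: joints at [1.521, 0.359, 0.012, 0, -1.224, -0.288], TCP at [0.224, 0.637, 0.405] pointing down, gripper open.
Joint ranges: [-3.07, 3.07], [-1.43, 2.12], [-1.02, 1.25], [-3.03, 1.67], [-3.05, -0], [-3.03, 3.03]. Speed limits (rad/s): [2.39, 2.39, 3.01, 3.14, 3.14, 3.14].

## Interface

Orientations are given as [roll, pitch, yaw] about the fixed x, y, z axes, in that order (R = Rz(yaw) Ry(pitch) Rx(roll)).
In Python, from station import * gives the robot as it stands.
- The arm moves only by the tool send_rows, never from a script. Its argument "motion" is a list of rows, each an object with "offset": the shift along the tool's x, y, z in cm, a list of three; "turn": the turn about the tool's z in degrees. In form: [{"offset": [x, y, z], "turn": turn}, ...]. A call has 1 to 8 rows; each row is the pose to reach, as a shift and turn from the pose commanded when the call began, along the tool's axes at that moment; what a row does not reach only later rows make up. A row lasts 1/10 s, in which the tool goes at most 50 mm and 8.59 degrees, less where a joint would pass 70% of its speed; a pose out of reach is approached as far as the arm can. A call with a gripper value outside its range is refused whole. "hand" is the opening, from -1 (shut) to 1 (fully open), set as the call begins (left out, the last holds). The fingers move at their own pace and stop on an object; "squeeze" is the grip in N (left out, the last holds). Time passes only in rows, so rows that repeat a pose let the fingers close. It gives the time, the measured TCP pose, the force and the opening at its end, in the units of the state.
- get_state(): the state, without advancing time (a new reading comes with each control period).
- grab_frame(name): name is "scene" or "top"; returns a dict with "frame" (400x640x3 uint8, blue, green, red), "range_z" (400x640 float32, m along the optical axis (not along the pixel's ray), 0 where there is no reading), "vertical_fov" (degrees; the focal length in pixels is half the picture's height over the tangent of half this angle, whatever the lens; pixels are square), "cx", "cy" (the principal point, pixels), "cam_to_world" (4x4, takes a point from camera to world coordinates). Camera axes: x right, y up, looking along -z (the intrinsics and any distortion apply to the point x, -y, -z); pixel columns grow to the right and rows downward; lengths in m; the calibration is good to about 2 mm. A picture is of the moment at which its call begins.
- job_done(): hands the job in, once; it reports no verdict.
The state is a dict: "t": time; "q": joint angles; "qd": joint speeds; "joint_efforts": joint torques, N m; "eef_pos": TCP position; "ee_rot": TCP orientation; "force": force on the tool from outside, world axes, zero at the start; "moment": the same for the moment, N m; "width": finger opening in m.
Only numpy, scipy, OpenCV 4.12 (cv2) and the standard library are available. Lean on these libraries where they do the work, as an engineer would, in place of code of your own. Each camera call takes 0.05 s, during which the arm holds its last target. There are 200 camera calls.

## Working session

There is one attempt and no reset: what is moved stays moved. The work goes in short steps, Python scripts to look and compute and a tool call to move; the robot and the scene stay as the last step left them, time stands still between calls to the robot, and variables do not carry over. Pictures are saved under pics/ and viewed, about 12 in all and at most 16, crops included, and the job is handed in when it is done.

Besides the shell and the picture viewer there is one more tool, called after ">>>" by a JSON object that holds its "name" and its "arguments". send_rows: Moves the arm, as the interface text tells. Its arguments: {"type":"object","properties":{"motion":{"type":"array"},"hand":{"type":"number"},"squeeze":{"type":"number"}},"required":["motion"]}

```bash
ls; mkdir -p pics; cat > h.py <<'E'
from station import *
import numpy as np, cv2
def intr(g):
    f=g["frame"].shape[0]/2/np.tan(np.radians(g["vertical_fov"])/2); return f
def world(g):
    Z=g["range_z"]; h,w=Z.shape; f=intr(g); u,v=np.meshgrid(np.arange(w),np.arange(h))
    P=np.stack([(u-g["cx"])/f*Z,-(v-g["cy"])/f*Z,-Z,np.ones_like(Z)],-1)
    return (P@np.array(g["cam_to_world"]).T)[...,:3]
E
python3 - <<'E'
from h import *
print(get_state())
for n in("scene","top"):
    g=grab_frame(n); print({k:g[k] for k in g if k not in("frame","range_z")})
    cv2.imwrite(f"pics/{n}0.png",g["frame"]); np.savez(f"{n}0.npz",**{k:g[k] for k in g if g[k] is not None})
E
```

```text
pics
{'t': 0.0, 'q': array([ 1.52110547e+00,  3.59401961e-01,  1.10487360e-02, -3.83763313e-04,
       -1.22408618e+00, -2.88118221e-01]), 'qd': array([ 0.00013689, -0.00169997,  0.00057452,  0.00153505,  0.00076165,
        0.0006832 ]), 'joint_efforts': array([-4.89119520e-04, -5.82713056e+01,  2.93052810e+01,  6.99779972e+00,
        6.86680040e-03, -1.43165621e-04]), 'eef_pos': array([0.22362753, 0.63667036, 0.40370222]), 'ee_rot': array([ 3.13991478e+00, -1.21041532e-04, -3.37939682e-01]), 'force': array([-0.56690852, -0.67850537,  0.6645225 ]), 'moment': array([-0.0463512 , -0.01881312, -0.03677386]), 'width': 0.087555539079833}
{'vertical_fov': 54.422813034110185, 'cx': 314.016175095707, 'cy': 206.46777230260457, 'cam_to_world': array([[-0.79469449, -0.3811041 ,  0.47246199,  1.04049076],
       [ 0.60687749, -0.4825924 ,  0.63150954,  0.56556999],
       [-0.0126643 ,  0.7885837 ,  0.61479702,  0.6076081 ],
       [ 0.        ,  0.        ,  0.        ,  1.        ]])}
{'vertical_fov': 55.62298477584498, 'cx': 328.47339946256704, 'cy': 199.510883772044, 'cam_to_world': array([[ 0.00607541,  0.98114837, -0.19316045,  0.40313437],
       [-0.99995389,  0.0073975 ,  0.006124  , -0.0032336 ],
       [ 0.00743746,  0.19311434,  0.98114807,  0.9936435 ],
       [ 0.        ,  0.        ,  0.        ,  1.        ]])}
```

View pics/top0.png

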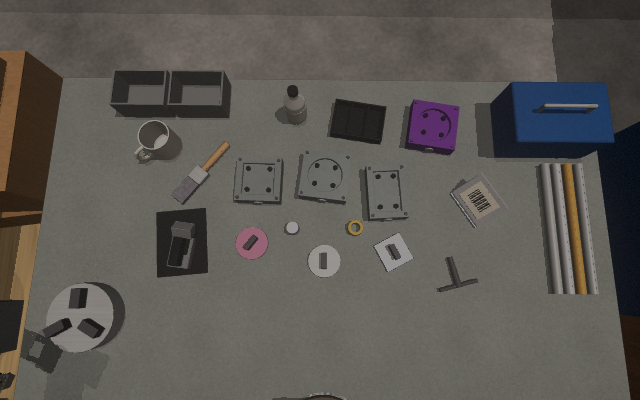

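View pics/scene0.png

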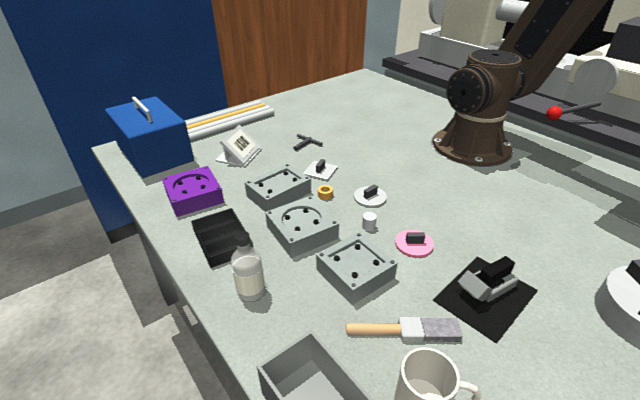

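The top view shows the white round cover at (324,261) with a pink look-alike at (252,243), and a square-looking cover at (393,252). The grey housings are square (258,181), round (325,177) and long (385,193), with the purple look-alike at (433,127). The reader on its pad is at (182,243) and the label at (480,200). Next I'll measure these.

```bash
cat >> h.py <<'E'
def rect(g,W,box,zlo,zhi,show=""):
    u0,v0,u1,v1=box; m=np.zeros(W.shape[:2],bool); m[v0:v1,u0:u1]=1
    m&=(W[...,2]>zlo)&(W[...,2]<zhi)&(g["range_z"]>0)
    n,l,st,_=cv2.connectedComponentsWithStats(m.astype(np.uint8),connectivity=8)
    if n<2: print(show,"none"); return
    k=1+np.argmax(st[1:,4]); p=W[l==k]
    (c,s,a)=cv2.minAreaRect((p[:,:2]*1000).astype(np.float32))
    print(show,"c",np.round(c,1),"size",np.round(s,1),"ang",round(a,1),"z",np.round(np.percentile(p[:,2],[5,50,95])*1000,1),"n",len(p))
    return c,s,a
E
python3 - <<'E'
from h import *
g=dict(np.load("top0.npz")); W=world(g)
print("bench",W[300,250],W[300,450],W[150,270])
rect(g,W,(365,225,425,280),.004,.05,"sqcov all"); rect(g,W,(365,225,425,280),.024,.05,"sqcov handle")
rect(g,W,(300,238,346,285),.004,.05,"rcov all"); rect(g,W,(300,238,346,285),.024,.05,"rcov handle")
rect(g,W,(230,222,272,265),.024,.05,"pink handle")
for n,b in dict(sq=(225,145,293,215),rd=(293,140,358,210),lg=(355,155,420,230)).items(): rect(g,W,b,.041,.056,n+" housing")
rect(g,W,(150,200,215,285),.002,.012,"pad");rect(g,W,(150,200,215,285),.012,.08,"reader");rect(g,W,(150,200,215,285),.05,.08,"reader grip/nose")
rect(g,W,(445,165,515,235),.012,.09,"stand"); 
for n,b in dict(bush=(342,215,370,240),blank=(280,217,303,238),key=(430,250,485,295),brush=(165,135,235,210)).items(): rect(g,W,b,.008,.06,n)
E
```

```text
bench [ 0.33742044  0.18856667 -0.00343254] [ 0.34062408 -0.31956203  0.00214236] [ 7.35933673e-01  1.51618477e-01 -6.40302066e-04]
sqcov all c [ 461.5 -177.4] size [75.9 76.2] ang 27.7 z [ 4.8  7.5 31.1] n 842
sqcov handle c [ 461.6 -176.9] size [39. 14.] ang 28.0 z [27.3 31.  33.9] n 93
rcov all c [437.6   1.8] size [81.9 82.4] ang 34.4 z [ 4.7  7.4 31.1] n 808
rcov handle c [436.8   2.3] size [37.3 12.6] ang 0.4 z [27.8 30.8 33.9] n 91
pink handle c [482.4 189.4] size [14.4 39.3] ang 52.6 z [26.6 30.4 32.9] n 94
sq housing c [645.1 173.8] size [116.6 117.5] ang 88.5 z [41.5 44.  46.8] n 968
rd housing c [656.4   1.4] size [123.9 125. ] ang 83.2 z [41.7 44.1 47. ] n 1291
lg housing c [ 615.2 -159.4] size [140.9 100.6] ang 3.1 z [41.6 44.3 47. ] n 1024
pad c [483.4 372.7] size [174.2 130.4] ang 5.8 z [2.1 3.4 6.4] n 1444
reader c [474.5 362.1] size [ 57.6 115.8] ang 81.6 z [24.1 44.1 61.9] n 1077
reader grip/nose c [457.1 365.4] size [25.7 69.5] ang 82.9 z [53.8 60.2 63.1] n 315
stand c [ 593.7 -397.2] size [109.8  72. ] ang 32.9 z [15.7 47.3 72.3] n 1545
bush c [522.2 -78.1] size [36.5 38.5] ang 89.1 z [11.4 20.4 23.8] n 130
blank c [519.4  83.3] size [30.3 30.3] ang 45.0 z [23.5 32.4 35.4] n 130
key c [ 411.6 -331. ] size [ 77.7 100.7] ang 15.1 z [ 9.  12.2 16.4] n 311
brush c [671.9 327.9] size [ 42.6 199.4] ang 50.6 z [11.4 16.7 20.6] n 874
```

```bash
python3 - <<'E'
from h import *
a=cv2.imread("pics/top0.png"); 
x=cv2.resize(a[215:290,150:430],None,fx=2.8,fy=2.8,interpolation=cv2.INTER_CUBIC)
y=cv2.resize(a[145:230,225:530],None,fx=2.57,fy=2.57,interpolation=cv2.INTER_CUBIC)
w=max(x.shape[1],y.shape[1]); p=lambda i:cv2.copyMakeBorder(i,0,4,0,w-i.shape[1],0)
cv2.imwrite("pics/crop0.png",np.vstack([p(x),p(y)]))
E
```

```text
(no output)
```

View pics/crop0.png

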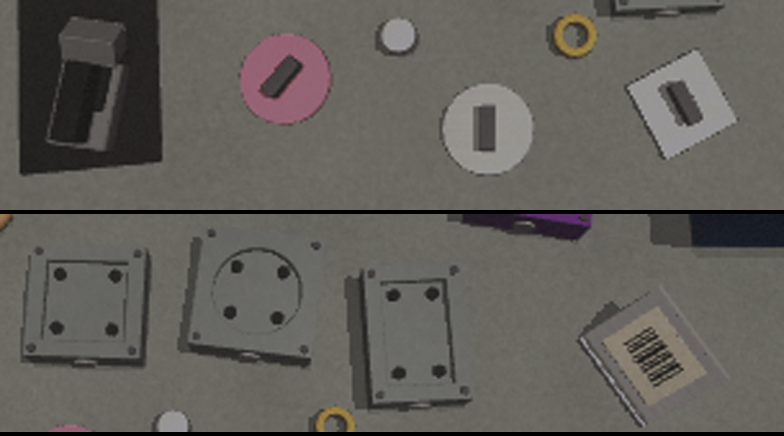

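Sizes match the descriptions within about 2 mm: the square cover reads 76x76, the round one 82 across, and the long cover is absent. The handles stand at z ≈ 31 mm. The pink disc (252,243) and purple housing (433,127) are excluded. I'll fetch the square cover first.

```bash
cat >> h.py <<'E'
def to(x,y,z,yaw,s=None):
    """grasp point target (m), yaw deg -> offset (cm) and turn in tool axes from measured pose"""
    from scipy.spatial.transform import Rotation as R
    s=s or get_state(); r=R.from_euler("xyz",s["ee_rot"])
    o=r.inv().apply(np.array([x,y,z+.159])-s["eef_pos"])*100
    t=-(yaw-np.degrees(s["ee_rot"][2])+180)%360-180
    print("offset",np.round(o,2),"turn",round(((-(yaw-np.degrees(s["ee_rot"][2]))+180)%360)-180,1),"t",round(s["t"],2))
E
python3 -c "
from h import *
to(.4615,-.177,.13,28)"
```

```text
offset [49.41 68.87 11.59] turn -47.4 t 0.1
```

>>> {"name": "send_rows", "arguments": {"motion": [{"offset": [36, 34, 3], "turn": -20}, {"offset": [36, 34, 3], "turn": -20}, {"offset": [36, 34, 3], "turn": -20}, {"offset": [36, 34, 3], "turn": -20}, {"offset": [36, 34, 3], "turn": -20}, {"offset": [36, 34, 3], "turn": -20}, {"offset": [36, 34, 3], "turn": -20}, {"offset": [36, 34, 3], "turn": -20}], "hand": 1}}

```text
t: 0.9
eef_pos: [0.407, 0.2799, 0.3803]
ee_rot: [-3.142, 0.0, 0.012]
force: [0.7, 1.6, 0.1]
width: 0.0874
```

```bash
python3 -c "
from h import *
to(.4615,-.177,.13,28)"
```

```text
offset [ 4.91 45.76  9.13] turn -27.3 t 0.9
```

>>> {"name": "send_rows", "arguments": {"motion": [{"offset": [5, 45, 7], "turn": -27}, {"offset": [5, 45, 7], "turn": -27}, {"offset": [5, 45, 7], "turn": -27}, {"offset": [5, 45, 7], "turn": -27}, {"offset": [5, 45, 7], "turn": -27}, {"offset": [5, 45, 7], "turn": -27}, {"offset": [5, 45, 7], "turn": -27}, {"offset": [5, 45, 7], "turn": -27}]}}

```text
t: 1.7
eef_pos: [0.4535, -0.104, 0.3205]
ee_rot: [3.141, -0.001, 0.483]
force: [1.0, 1.1, 0.2]
width: 0.0878
```

>>> {"name": "send_rows", "arguments": {"motion": [{"offset": [0, 0, 0], "turn": 0}, {"offset": [0, 0, 0], "turn": 0}, {"offset": [0, 0, 0], "turn": 0}]}}

```text
t: 2.0
eef_pos: [0.4538, -0.1016, 0.3207]
ee_rot: [-3.141, 0.0, 0.483]
force: [0.6, 0.3, -0.4]
width: 0.0875
```

```bash
python3 - <<'E'
from h import *
g=grab_frame("scene"); W=world(g); cv2.imwrite("pics/s1.png",g["frame"])
rect(g,W,(290,150,345,190),.004,.05,"sqcov all"); rect(g,W,(290,150,345,190),.024,.05,"sqcov handle")
to(.4615,-.177,.031,28); print(get_state()["eef_pos"])
E
```

```text
sqcov all c [ 515.9 -160.7] size [206.9  89.6] ang 13.9 z [ 6.3 26.7 45.7] n 829
sqcov handle c [ 555.8 -140.3] size [111.4  55. ] ang 55.9 z [28.8 43.  46.2] n 377
offset [-2.86  7.07 13.08] turn -0.3 t 2.05
[ 0.45392022 -0.10110453  0.32083589]
```

```bash
cat >> h.py <<'E'
def rectw(g,x,y,r,zlo,zhi,show=""):
    """largest blob within r of world (x,y) and height band -> minAreaRect in mm"""
    W=world(g); W=np.where((np.hypot(W[...,0]-x,W[...,1]-y)<r)[...,None],W,-9)
    return rect(g,W,(0,0,640,400),zlo,zhi,show)
E
python3 - <<'E'
from h import *
for n in("scene","top"):
    g=grab_frame(n)
    rectw(g,.4615,-.177,.07,.004,.05,n+" sq all"); rectw(g,.4615,-.177,.07,.024,.045,n+" sq handle")
    rectw(g,.437,.002,.07,.004,.05,n+" rd all"); rectw(g,.437,.002,.07,.024,.045,n+" rd handle")
    rectw(g,.645,.174,.09,.041,.056,n+" sq hous"); rectw(g,.656,.001,.095,.041,.056,n+" rd hous")
E
```

```text
scene sq all c [ 460.8 -176. ] size [78.7 76.4] ang 28.8 z [ 5.5  8.2 31.3] n 432
scene sq handle c [ 460.9 -176.6] size [39.9 15.5] ang 27.4 z [25.  31.  33.1] n 57
scene rd all c [435.7   2.2] size [86.5 80.6] ang 44.3 z [ 5.7  8.4 31.5] n 529
scene rd handle c [437.3   4. ] size [15.5 40.7] ang 89.0 z [24.6 30.8 33.4] n 78
scene sq hous c [643.5 174.5] size [118.3 117.9] ang 88.4 z [42.2 44.7 46.5] n 1375
scene rd hous c [654.8   2.2] size [128.1 125.4] ang 83.6 z [42.3 44.8 46.6] n 1284
top sq all c [ 397.1 -188.5] size [0. 0.] ang 0.0 z [5.2 5.2 5.2] n 1
top sq handle none
top rd all none
top rd handle none
top sq hous c [645.1 173.7] size [116.3 117.5] ang 88.6 z [41.6 43.9 46.7] n 970
top rd hous c [656.5   1.3] size [124.  125.4] ang 83.2 z [41.7 44.1 46.9] n 1276
```

>>> {"name": "send_rows", "arguments": {"motion": [{"offset": [-2.9, 7, 4], "turn": 0}, {"offset": [-2.9, 7, 4], "turn": 0}, {"offset": [-2.9, 7, 7], "turn": 0}, {"offset": [-2.9, 7, 7], "turn": 0}, {"offset": [-2.9, 7, 10], "turn": 0}, {"offset": [-2.9, 7, 13], "turn": 0}, {"offset": [-2.9, 7, 13], "turn": 0}, {"offset": [-2.9, 7, 13], "turn": 0}]}}

```text
t: 2.95
eef_pos: [0.4614, -0.1766, 0.1918]
ee_rot: [3.141, 0.0, 0.485]
force: [0.4, -1.2, -0.2]
width: 0.0878
```

```bash
python3 -c "
from h import *
to(.461,-.177,.030,28)"
```

```text
offset [-0.05  0.02  0.28] turn -0.2 t 2.95
```

>>> {"name": "send_rows", "arguments": {"motion": [{"offset": [0, 0, 0.2], "turn": 0}, {"offset": [0, 0, 0.2], "turn": 0}, {"offset": [0, 0, 0.2], "turn": 0}, {"offset": [0, 0, 0.2], "turn": 0}, {"offset": [0, 0, 0.2], "turn": 0}, {"offset": [0, 0, 0.2], "turn": 0}, {"offset": [0, 0, 0.2], "turn": 0}, {"offset": [0, 0, 0.2], "turn": 0}], "hand": -1, "squeeze": 50}}

```text
t: 3.75
eef_pos: [0.4606, -0.1775, 0.1886]
ee_rot: [-3.142, 0.0, 0.482]
force: [0.4, -0.3, -0.1]
width: 0.0292
```

>>> {"name": "send_rows", "arguments": {"motion": [{"offset": [0, 0, -2], "turn": 0}, {"offset": [0, 0, -5], "turn": 0}, {"offset": [0, 0, -9], "turn": 0}, {"offset": [0, 0, -13], "turn": 0}, {"offset": [0, 0, -13], "turn": 0}, {"offset": [0, 0, -13], "turn": 0}, {"offset": [0, 0, -13], "turn": 0}]}}

```text
t: 4.45
eef_pos: [0.4601, -0.1774, 0.3179]
ee_rot: [-3.141, 0.001, 0.482]
force: [-0.3, -0.1, -0.6]
width: 0.0003
```

```bash
python3 -c "
from h import *
to(.6448,.174,.16,-1.5); print(get_state()['force'])"
```

```text
offset [ 32.66 -22.57  -0.13] turn 29.1 t 4.45
[-0.29041602 -0.13701736 -0.60174021]
```

The fingers hadn't finished closing when I lifted, so the hand is empty. I'll open it, look again and retry.

>>> {"name": "send_rows", "arguments": {"motion": [{"offset": [0, 0, 0], "turn": 0}, {"offset": [0, 0, 0], "turn": 0}, {"offset": [0, 0, 0], "turn": 0}, {"offset": [0, 0, 0], "turn": 0}, {"offset": [0, 0, 0], "turn": 0}, {"offset": [0, 0, 0], "turn": 0}, {"offset": [0, 0, 0], "turn": 0}], "hand": 0.2}}

```text
t: 5.15
eef_pos: [0.4607, -0.1775, 0.3187]
ee_rot: [3.142, -0.0, 0.482]
force: [-0.9, 0.6, -0.4]
width: 0.0495
```

```bash
python3 - <<'E'
from h import *
g=grab_frame("scene")
rectw(g,.4615,-.177,.07,.004,.05,"sq all"); rectw(g,.4615,-.177,.07,.024,.045,"sq handle")
to(.461,-.177,.030,28); print(get_state()["width"])
E
```

```text
sq all c [ 459.4 -176.7] size [80.5 76.9] ang 28.7 z [ 5.7  8.3 31.5] n 429
sq handle c [ 462.  -175.4] size [37.9 15.4] ang 28.4 z [25.5 30.9 33.8] n 57
offset [ 0.05 -0.02 12.97] turn -0.4 t 5.2
0.05104096158243453
```

Undisturbed. I'll go down again and close fully before lifting.

>>> {"name": "send_rows", "arguments": {"motion": [{"offset": [0.1, 0, 4], "turn": 0}, {"offset": [0.1, 0, 8], "turn": 0}, {"offset": [0.1, 0, 11], "turn": 0}, {"offset": [0.1, 0, 13], "turn": 0}, {"offset": [0.1, 0, 13], "turn": 0}, {"offset": [0.1, 0, 13], "turn": 0}, {"offset": [0.1, 0, 13], "turn": 0}]}}

```text
t: 5.9
eef_pos: [0.4617, -0.177, 0.1888]
ee_rot: [3.141, -0.0, 0.483]
force: [0.3, -0.1, -0.7]
width: 0.0524
```

>>> {"name": "send_rows", "arguments": {"motion": [{"offset": [0, 0, 0], "turn": 0}, {"offset": [0, 0, 0], "turn": 0}, {"offset": [0, 0, 0], "turn": 0}, {"offset": [0, 0, 0], "turn": 0}, {"offset": [0, 0, 0], "turn": 0}, {"offset": [0, 0, 0], "turn": 0}, {"offset": [0, 0, 0], "turn": 0}, {"offset": [0, 0, 0], "turn": 0}], "hand": -1, "squeeze": 55}}

```text
t: 6.7
eef_pos: [0.4616, -0.177, 0.1887]
ee_rot: [3.141, -0.0, 0.483]
force: [0.4, -0.9, 0.8]
width: 0.0134
```

>>> {"name": "send_rows", "arguments": {"motion": [{"offset": [0, 0, 0], "turn": 0}, {"offset": [0, 0, 0], "turn": 0}, {"offset": [0, 0, -1], "turn": 0}, {"offset": [0, 0, -3], "turn": 0}, {"offset": [0, 0, -7], "turn": 0}, {"offset": [0, 0, -11], "turn": 0}, {"offset": [0, 0, -13], "turn": 0}, {"offset": [0, 0, -13], "turn": 0}]}}

```text
t: 7.5
eef_pos: [0.4621, -0.177, 0.3222]
ee_rot: [3.139, -0.005, 0.483]
force: [-0.4, 0.5, -3.4]
width: 0.0132
```

```bash
python3 -c "
from h import *
to(.6448,.174,.16,-1.5); print(get_state()['force'])"
```

```text
offset [ 32.47 -22.6    0.43] turn 29.2 t 7.5
[-0.42097346  0.46231287 -3.43697607]
```

>>> {"name": "send_rows", "arguments": {"motion": [{"offset": [4, -3, 0], "turn": 4}, {"offset": [8, -6, 0], "turn": 8}, {"offset": [12, -8.5, 0], "turn": 12}, {"offset": [16, -11, 0], "turn": 16}, {"offset": [20, -14, 0], "turn": 20}, {"offset": [24, -17, 0], "turn": 24}, {"offset": [28, -20, 0], "turn": 27}, {"offset": [31, -22, 0], "turn": 29}]}}

```text
t: 8.3
eef_pos: [0.6343, 0.1646, 0.3168]
ee_rot: [3.141, 0.002, -0.025]
force: [0.4, -0.4, -1.7]
width: 0.0138
```

>>> {"name": "send_rows", "arguments": {"motion": [{"offset": [0, 0, 0], "turn": 0}, {"offset": [0, 0, 0], "turn": 0}, {"offset": [0, 0, 0], "turn": 0}, {"offset": [0, 0, 0], "turn": 0}]}}

```text
t: 8.7
eef_pos: [0.6335, 0.1607, 0.3183]
ee_rot: [3.141, 0.001, -0.024]
force: [-0.4, -0.5, -3.3]
width: 0.0135
```

```bash
python3 - <<'E'
from h import *
to(.6445,.174,.105,-1.5); s=get_state();print(s['force'],s['width'],s['eef_pos'])
g=grab_frame("scene"); x,y,z=s["eef_pos"]; cv2.imwrite("pics/s2.png",g["frame"])
rectw(g,x,y,.075,z-.159-.035,z-.159-.008,"held plate")
rectw(g,.6448,.174,.09,.041,.056,"sq hous")
E
```

```text
offset [ 1.07 -1.36  5.43] turn 0.1 t 8.7
[-0.38600668 -0.52453512 -3.26342456] 0.013468421922770564 [0.63353232 0.1606816  0.31834893]
held plate c [632.3 161.5] size [77.3 77.4] ang 88.7 z [131.9 137.2 147.1] n 833
sq hous c [643.5 174.5] size [119.1 117.8] ang 88.4 z [42.4 44.7 46.5] n 1324
```

>>> {"name": "send_rows", "arguments": {"motion": [{"offset": [1.1, -1.3, 0], "turn": 0}, {"offset": [1.1, -1.3, 2], "turn": 0}, {"offset": [1.1, -1.3, 5], "turn": 0}, {"offset": [1.1, -1.3, 6.5], "turn": 0}, {"offset": [1.1, -1.3, 7], "turn": 0}, {"offset": [1.1, -1.3, 7], "turn": 0}, {"offset": [1.1, -1.3, 7], "turn": 0}]}}

```text
t: 9.45
eef_pos: [0.6459, 0.1745, 0.25]
ee_rot: [-3.141, -0.002, -0.023]
force: [0.3, 0.6, -2.6]
width: 0.0137
```

```bash
python3 - <<'E'
from h import *
s=get_state();print(s['force'],s['width']);to(.6445,.174,.0717,-1.5)
g=grab_frame("scene"); x,y,z=s["eef_pos"]
rectw(g,x,y,.075,z-.159-.030,z-.159-.008,"held plate")
E
```

```text
[ 0.30283532  0.57931095 -2.5833792 ] 0.013683678007808342
offset [-0.14  0.06  1.93] turn 0.2 t 9.45
held plate c [648.3 174.7] size [78.4 70.7] ang 88.5 z [63.8 68.8 78.2] n 736
```

>>> {"name": "send_rows", "arguments": {"motion": [{"offset": [-0.1, 0, 0.5], "turn": 0}, {"offset": [-0.1, 0, 1.0], "turn": 0}, {"offset": [-0.1, 0, 1.4], "turn": 0}, {"offset": [-0.1, 0, 1.7], "turn": 0}, {"offset": [-0.1, 0, 1.9], "turn": 0}, {"offset": [-0.1, 0, 2.0], "turn": 0}, {"offset": [-0.1, 0, 2.1], "turn": 0}, {"offset": [-0.1, 0, 2.1], "turn": 0}]}}

```text
t: 10.3
eef_pos: [0.6442, 0.1745, 0.2282]
ee_rot: [3.141, -0.0, -0.023]
force: [-3.8, -1.3, 4.4]
width: 0.0138
```

```bash
python3 - <<'E'
from h import *
s=get_state();print(s['force'],s['width']);to(.6445,.174,.0717,-1.5)
g=grab_frame("scene"); x,y,z=s["eef_pos"]
rectw(g,x,y,.075,.047,.054,"plate")
W=world(g); u=np.argwhere(np.hypot(W[...,0]-x,W[...,1]-y)<.07); a=u.min(0);b=u.max(0)
cv2.imwrite("pics/s3.png",cv2.resize(g["frame"][a[0]-30:b[0]+10,a[1]-20:b[1]+20],None,fx=4,fy=4,interpolation=cv2.INTER_CUBIC))
E
```

```text
[-3.79738998 -1.26406882  4.36304049] 0.013782585974544782
offset [ 0.03  0.05 -0.25] turn 0.2 t 10.3
plate c [648. 175.] size [75.6 66.8] ang 89.9 z [47.1 47.8 50.4] n 329Traceback (most recent call last):
  File "<stdin>", line 6, in <module>
cv2.error: OpenCV(4.12.0) /io/opencv/modules/imgproc/src/resize.cpp:4208: error: (-215:Assertion failed) !ssize.empty() in function 'resize'
```

>>> {"name": "send_rows", "arguments": {"motion": [{"offset": [0, 0, 0], "turn": 0}, {"offset": [0, 0, 0], "turn": 0}, {"offset": [0, 0, 0], "turn": 0}, {"offset": [0, 0, 0], "turn": 0}, {"offset": [0, 0, -3], "turn": 0}, {"offset": [0, 0, -6], "turn": 0}, {"offset": [0, 0, -6], "turn": 0}], "hand": -0.2}}

```text
t: 11.05
eef_pos: [0.6459, 0.1751, 0.2924]
ee_rot: [-3.139, -0.007, -0.023]
force: [0.3, 0.7, 0.5]
width: 0.0352
```

>>> {"name": "send_rows", "arguments": {"motion": [{"offset": [0, 0, 0], "turn": 0}, {"offset": [0, 0, 0], "turn": 0}, {"offset": [0, 0, 0], "turn": 0}, {"offset": [0, 0, 0], "turn": 0}, {"offset": [0, 0, 0], "turn": 0}, {"offset": [0, 0, 0], "turn": 0}, {"offset": [0, 0, 0], "turn": 0}], "hand": -1}}

```text
t: 11.75
eef_pos: [0.6444, 0.1745, 0.2875]
ee_rot: [3.141, 0.0, -0.024]
force: [0.9, 0.6, 0.7]
width: 0.0006
```

```bash
python3 - <<'E'
from h import *
s=get_state();print(s['force'],s['width']);to(.6445,.174,.0717,-1.5)
g=grab_frame("scene"); x,y,z=s["eef_pos"]
rectw(g,x,y,.075,.046,.060,"plate");rectw(g,x,y,.075,.066,.09,"handle")
cv2.imwrite("pics/s3.png",cv2.resize(g["frame"][150:310,260:460],None,fx=3.5,fy=3.5,interpolation=cv2.INTER_CUBIC))
E
```

```text
[0.88162626 0.60367898 0.72003098] 0.0006207840019611703
offset [0.02 0.05 5.68] turn 0.1 t 11.75
plate c [640.8 175.1] size [76.8 80.5] ang 89.3 z [46.2 47.4 53.4] n 788
handle c [643.2 175.4] size [14.7 40.2] ang 88.0 z [67.3 70.7 72.7] n 123
```

View pics/s3.png

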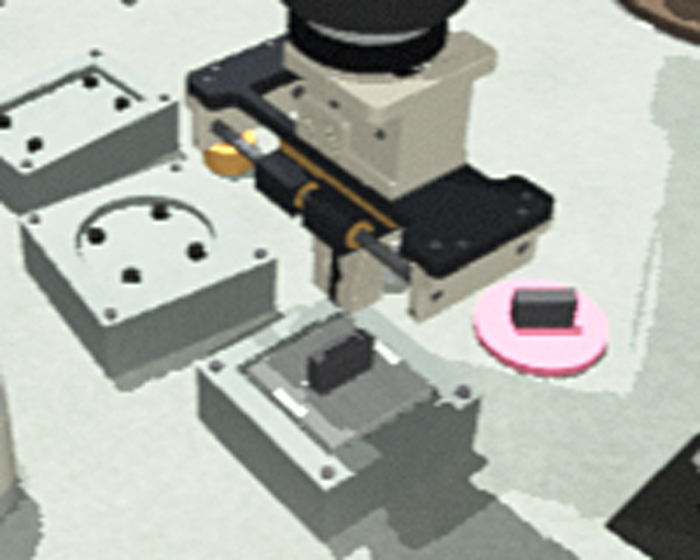

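The cover lies in the square pocket (crop 340,380), handle at (340,360), slightly proud. Now I'll press the handle top with the shut fingers.

>>> {"name": "send_rows", "arguments": {"motion": [{"offset": [0, 0, 2], "turn": 0}, {"offset": [0, 0, 3], "turn": 0}, {"offset": [0, 0, 3.4], "turn": 0}, {"offset": [0, 0, 3.6], "turn": 0}, {"offset": [0, 0, 3.7], "turn": 0}, {"offset": [0, 0, 3.8], "turn": 0}, {"offset": [0, 0, 3.85], "turn": 0}, {"offset": [0, 0, 3.85], "turn": 0}]}}

```text
t: 12.6
eef_pos: [0.6445, 0.1746, 0.2498]
ee_rot: [-3.141, -0.001, -0.024]
force: [-0.6, 0.2, 3.2]
width: 0.0007
```

>>> {"name": "send_rows", "arguments": {"motion": [{"offset": [0, 0, 0.05], "turn": 0}, {"offset": [0, 0, 0.1], "turn": 0}, {"offset": [0, 0, 0.1], "turn": 0}]}}

```text
t: 12.9
eef_pos: [0.6445, 0.1746, 0.2487]
ee_rot: [-3.141, -0.001, -0.023]
force: [-1.4, -0.5, 4.1]
width: 0.0
```

>>> {"name": "send_rows", "arguments": {"motion": [{"offset": [0, 0, 0.05], "turn": 0}, {"offset": [0, 0, 0.1], "turn": 0}, {"offset": [0, 0, 0.15], "turn": 0}, {"offset": [0, 0, 0.2], "turn": 0}, {"offset": [0, 0, 0.2], "turn": 0}]}}

```text
t: 13.4
eef_pos: [0.6445, 0.1746, 0.2474]
ee_rot: [-3.141, -0.001, -0.023]
force: [-3.8, 0.5, 11.0]
width: 0.0
```

>>> {"name": "send_rows", "arguments": {"motion": [{"offset": [0, 0, 0.05], "turn": 0}, {"offset": [0, 0, 0.1], "turn": 0}, {"offset": [0, 0, 0.1], "turn": 0}]}}

```text
t: 13.7
eef_pos: [0.6444, 0.1746, 0.2474]
ee_rot: [-3.141, -0.001, -0.023]
force: [-6.4, -0.8, 17.0]
width: 0.0003
```

>>> {"name": "send_rows", "arguments": {"motion": [{"offset": [0, 0, 0.05], "turn": 0}, {"offset": [0, 0, 0.07], "turn": 0}, {"offset": [0, 0, 0.07], "turn": 0}, {"offset": [0, 0, 0.07], "turn": 0}]}}

```text
t: 14.1
eef_pos: [0.6444, 0.1746, 0.2474]
ee_rot: [-3.141, -0.002, -0.023]
force: [-8.2, 0.1, 21.5]
width: 0.0001
```

>>> {"name": "send_rows", "arguments": {"motion": [{"offset": [0, 0, -1], "turn": 0}, {"offset": [0, 0, -5], "turn": 0}, {"offset": [0, 5, -9], "turn": 0}, {"offset": [0, 10, -9], "turn": 0}, {"offset": [0, 14, -9], "turn": 0}, {"offset": [0, 14, -9], "turn": 0}], "hand": 0}}

```text
t: 14.7
eef_pos: [0.6404, 0.0298, 0.335]
ee_rot: [3.141, 0.0, -0.028]
force: [0.3, 1.6, 0.2]
width: 0.041
```

```bash
python3 - <<'E'
from h import *
s=get_state();print(s['force'],s['width'],s["t"])
x,y=.6445,.1745
for n in("scene","top"):
    g=grab_frame(n); W=world(g)
    rectw(g,x,y,.09,.041,.056,n+" housing+plate");rectw(g,x,y,.075,.06,.09,n+" handle")
    d=np.maximum(abs(W[...,0]-x),abs(W[...,1]-y)); 
    m=(d<.03)&(W[...,2]<.055)&(W[...,2]>.03);p=W[m]
    A=np.c_[p[:,:2]-[x,y],np.ones(len(p))]; print("plate plane",np.linalg.lstsq(A,p[:,2],rcond=None)[0])
    m=(d>.045)&(d<.055)&(W[...,2]<.055)&(W[...,2]>.03);p=W[m]
    A=np.c_[p[:,:2]-[x,y],np.ones(len(p))]; print("rim plane",np.linalg.lstsq(A,p[:,2],rcond=None)[0])
    rectw(g,.437,.002,.075,.004,.05,n+" rd all"); rectw(g,.437,.002,.075,.024,.045,n+" rd handle")
to(.4368,.0025,.09,0)
E
```

```text
[0.31553049 1.61968753 0.15896061] 0.040996013740025275 14.7
scene housing+plate c [643.8 174.1] size [118.1 117.8] ang 88.8 z [42.5 44.7 46.8] n 2280
scene handle c [642.5 175.5] size [15.2 41.1] ang 89.2 z [61.3 68.  70.1] n 151
plate plane [-0.00394603 -0.00483087  0.04550754]
rim plane [-0.00176954 -0.00041069  0.0448186 ]
scene rd all c [437.2   3. ] size [81.3 82.6] ang 29.0 z [ 5.5  8.3 31.4] n 530
scene rd handle c [436.9   3. ] size [40.8 14.4] ang 2.7 z [25.3 30.9 33. ] n 78
top housing+plate c [645.  173.7] size [116.6 117.3] ang 88.5 z [41.6 43.9 46.8] n 1379
top handle c [643.4 174.1] size [14.1 39.5] ang 87.5 z [63.8 67.5 70.5] n 93
plate plane [ 0.0008796  -0.01347878  0.04404645]
rim plane [ 0.00581636 -0.00140572  0.04391859]
top rd all c [436.6   1.2] size [81.4 82.3] ang 0.8 z [ 4.7  7.3 30.5] n 804
top rd handle c [436.9   2.3] size [37.4 12.6] ang 0.4 z [27.1 30.3 32.9] n 90
offset [-20.32   3.59   8.54] turn -1.5 t 14.8
```

Square cover is flush: plate and rim planes agree within 0.7 mm and it is level. Now the round cover, still where it was.

>>> {"name": "send_rows", "arguments": {"motion": [{"offset": [-5, 1, 0], "turn": -2}, {"offset": [-10, 2, 0], "turn": -2}, {"offset": [-15, 3, 0], "turn": -2}, {"offset": [-20.3, 3.6, 1], "turn": -2}, {"offset": [-20.3, 3.6, 5], "turn": -2}, {"offset": [-20.3, 3.6, 8.5], "turn": -2}, {"offset": [-20.3, 3.6, 8.5], "turn": -2}, {"offset": [-20.3, 3.6, 8.5], "turn": -2}]}}

```text
t: 15.6
eef_pos: [0.4378, 0.0041, 0.2497]
ee_rot: [3.141, 0.001, 0.013]
force: [1.0, 0.5, 0.4]
width: 0.0442
```

```bash
python3 -c "
from h import *
to(.4368,.0025,.030,0.7)"
```

```text
offset [-0.09  0.15  6.07] turn 0.0 t 15.6
```

>>> {"name": "send_rows", "arguments": {"motion": [{"offset": [-0.1, 0.1, 3], "turn": 0}, {"offset": [-0.1, 0.1, 5], "turn": 0}, {"offset": [-0.1, 0.1, 6], "turn": 0}, {"offset": [-0.1, 0.1, 6], "turn": 0}, {"offset": [-0.1, 0.1, 6], "turn": 0}]}}

```text
t: 16.1
eef_pos: [0.4371, 0.0027, 0.1904]
ee_rot: [-3.141, -0.001, 0.012]
force: [0.3, 0.3, -0.2]
width: 0.0442
```

>>> {"name": "send_rows", "arguments": {"motion": [{"offset": [0, 0, 0], "turn": 0}, {"offset": [0, 0, 0], "turn": 0}, {"offset": [0, 0, 0], "turn": 0}, {"offset": [0, 0, 0], "turn": 0}, {"offset": [0, 0, 0], "turn": 0}, {"offset": [0, 0, 0], "turn": 0}, {"offset": [0, 0, 0], "turn": 0}, {"offset": [0, 0, 0], "turn": 0}], "hand": -1}}

```text
t: 16.9
eef_pos: [0.4363, 0.0023, 0.1897]
ee_rot: [3.141, -0.0, 0.011]
force: [-1.6, -0.7, 6.2]
width: 0.0135
```

>>> {"name": "send_rows", "arguments": {"motion": [{"offset": [0, 0, 0], "turn": 0}, {"offset": [0, 0, -1], "turn": 0}, {"offset": [0, 0, -3], "turn": 0}, {"offset": [0, 0, -6], "turn": 0}, {"offset": [0, 0, -9], "turn": 0}, {"offset": [0, 0, -12], "turn": 0}, {"offset": [0, 0, -12], "turn": 0}, {"offset": [0, 0, -12], "turn": 0}]}}

```text
t: 17.7
eef_pos: [0.4358, 0.0022, 0.3099]
ee_rot: [-3.141, -0.001, 0.011]
force: [-0.0, 0.2, -3.4]
width: 0.0137
```

>>> {"name": "send_rows", "arguments": {"motion": [{"offset": [4, 0, 0], "turn": 0}, {"offset": [8, 0, 0], "turn": 0}, {"offset": [12, 0, 0], "turn": 0}, {"offset": [16, 0, 0], "turn": 0}, {"offset": [20, 0, 0], "turn": 0}, {"offset": [22, 0, 0], "turn": 0}, {"offset": [22, 0, 0], "turn": 0}, {"offset": [22, 0, 0], "turn": 0}]}}

```text
t: 18.5
eef_pos: [0.6556, 0.0046, 0.3066]
ee_rot: [3.141, 0.005, 0.01]
force: [-0.5, 0.3, -4.4]
width: 0.013
```

```bash
python3 - <<'E'
from h import *
s=get_state();print(s['force'],s['width']);to(.656,.0017,.0717,0.7)
g=grab_frame("scene"); x,y,z=s["eef_pos"]
rectw(g,x,y,.075,z-.159-.035,z-.159-.014,"held plate")
rectw(g,.656,.001,.095,.041,.056,"rd hous")
W=world(g); d=np.hypot(W[...,0]-.656,W[...,1]-.0017); m=(d<.05)&(W[...,2]>.032)&(W[...,2]<.0405); 
p=W[m][:,:2].astype(np.float32)*1000; print("pocket floor",cv2.minEnclosingCircle(p),len(p))
g=dict(np.load("top0.npz"));W=world(g); d=np.hypot(W[...,0]-.656,W[...,1]-.0017); m=(d<.05)&(W[...,2]>.032)&(W[...,2]<.0405); 
p=W[m][:,:2].astype(np.float32)*1000; print("pocket floor top",cv2.minEnclosingCircle(p),len(p))
E
```

```text
[-0.54735424  0.27592209 -4.3898479 ] 0.01298260833002322
offset [0.07 0.29 7.59] turn -0.1 t 18.5
held plate c [660.5  11.2] size [67.8 82.7] ang 38.3 z [119.  124.5 128.6] n 538
rd hous c [654.6   2.1] size [126.9 126.3] ang 82.7 z [42.1 44.7 46.5] n 1182
pocket floor ((653.0186767578125, -0.9596606492996216), 44.715003967285156) 665
pocket floor top ((658.6113891601562, 2.9838850498199463), 46.786460876464844) 837
```

>>> {"name": "send_rows", "arguments": {"motion": [{"offset": [0, 0.3, 1], "turn": 0}, {"offset": [0, 0.3, 3], "turn": 0}, {"offset": [0, 0.3, 5], "turn": 0}, {"offset": [0, 0.3, 5.8], "turn": 0}, {"offset": [0, 0.3, 5.8], "turn": 0}, {"offset": [0, 0.3, 5.8], "turn": 0}]}}

```text
t: 19.15
eef_pos: [0.6564, 0.0018, 0.2521]
ee_rot: [3.141, -0.001, 0.012]
force: [-0.0, 0.5, -3.4]
width: 0.0136
```

```bash
python3 - <<'E'
from h import *
s=get_state();print(s['force'],s['width']);to(.6556,.0017,.0717,0.7)
g=grab_frame("scene"); x,y,z=s["eef_pos"]
rectw(g,x,y,.06,z-.159-.032,z-.159-.014,"held plate")
E
```

```text
[-0.02481373  0.49115738 -3.37362238] 0.013643111938479705
offset [-0.08  0.01  2.14] turn -0.0 t 19.15
held plate c [665.    7.5] size [66.5 84.3] ang 30.2 z [64.8 70.  72.9] n 493
```

>>> {"name": "send_rows", "arguments": {"motion": [{"offset": [-0.1, 0, 0.6], "turn": 0}, {"offset": [-0.1, 0, 1.1], "turn": 0}, {"offset": [-0.1, 0, 1.5], "turn": 0}, {"offset": [-0.1, 0, 1.8], "turn": 0}, {"offset": [-0.1, 0, 2.0], "turn": 0}, {"offset": [-0.1, 0, 2.1], "turn": 0}, {"offset": [-0.1, 0, 2.2], "turn": 0}, {"offset": [-0.1, 0, 2.2], "turn": 0}]}}

```text
t: 20.0
eef_pos: [0.6552, 0.0017, 0.2299]
ee_rot: [3.141, 0.0, 0.011]
force: [-4.1, -0.1, 4.3]
width: 0.0138
```

```bash
python3 - <<'E'
from h import *
s=get_state();print(s['force'],s['width']);to(.6556,.0017,.0717,0.7)
E
```

```text
[-4.14942802 -0.12212642  4.26929139] 0.013823048227347123
offset [ 0.04  0.   -0.08] turn -0.0 t 20.0
```

>>> {"name": "send_rows", "arguments": {"motion": [{"offset": [0, 0, 0], "turn": 0}, {"offset": [0, 0, 0], "turn": 0}, {"offset": [0, 0, 0], "turn": 0}, {"offset": [0, 0, 0], "turn": 0}, {"offset": [0, 0, -3], "turn": 0}, {"offset": [0, 0, -6], "turn": 0}, {"offset": [0, 0, -6], "turn": 0}], "hand": -0.2}}

```text
t: 20.7
eef_pos: [0.657, 0.002, 0.2942]
ee_rot: [-3.141, -0.008, 0.012]
force: [-0.4, 0.4, 0.3]
width: 0.035
```

>>> {"name": "send_rows", "arguments": {"motion": [{"offset": [0, 0, 0], "turn": 0}, {"offset": [0, 0, 0], "turn": 0}, {"offset": [0, 0, 0], "turn": 0}, {"offset": [0, 0, 0], "turn": 0}, {"offset": [0, 0, 0], "turn": 0}, {"offset": [0, 0, 0], "turn": 0}, {"offset": [0, 0, 0], "turn": 0}], "hand": -1}}

```text
t: 21.4
eef_pos: [0.6553, 0.0018, 0.2893]
ee_rot: [3.142, 0.0, 0.011]
force: [-0.5, 0.5, -0.1]
width: 0.0004
```

```bash
python3 - <<'E'
from h import *
s=get_state();print(s['force'],s['width'],s["eef_pos"][2]-.178)
g=grab_frame("scene"); x,y,z=s["eef_pos"]
rectw(g,x,y,.075,.046,.060,"plate");r=rectw(g,x,y,.075,.064,.09,"handle")
to(r[0][0]/1000,r[0][1]/1000,.0717,0.7)
E
```

```text
[-0.51911295  0.49174519 -0.12089521] 0.00041667755244995396 0.11134438747458558
plate c [651.6   0.7] size [91.2 82.3] ang 36.6 z [46.5 48.1 55.8] n 556
handle c [655.6   3.9] size [16.2 39.9] ang 88.5 z [64.8 71.1 72.9] n 111
offset [ 0.04 -0.21  5.87] turn -0.1 t 21.45
```

>>> {"name": "send_rows", "arguments": {"motion": [{"offset": [0, 0, 2], "turn": 0}, {"offset": [0, 0, 3], "turn": 0}, {"offset": [0, 0, 3.5], "turn": 0}, {"offset": [0, 0, 3.7], "turn": 0}, {"offset": [0, 0, 3.8], "turn": 0}, {"offset": [0, 0, 3.9], "turn": 0}, {"offset": [0, 0, 4.0], "turn": 0}, {"offset": [0, 0, 4.05], "turn": 0}]}}

```text
t: 22.25
eef_pos: [0.6555, 0.0019, 0.2498]
ee_rot: [-3.141, -0.001, 0.012]
force: [-1.6, 0.5, 4.6]
width: 0.001
```

>>> {"name": "send_rows", "arguments": {"motion": [{"offset": [0, 0, 0.05], "turn": 0}, {"offset": [0, 0, 0.1], "turn": 0}, {"offset": [0, 0, 0.15], "turn": 0}, {"offset": [0, 0, 0.2], "turn": 0}, {"offset": [0, 0, 0.25], "turn": 0}, {"offset": [0, 0, 0.25], "turn": 0}]}}

```text
t: 22.85
eef_pos: [0.6555, 0.0019, 0.2474]
ee_rot: [3.142, -0.001, 0.012]
force: [-3.6, 1.8, 10.2]
width: 0.0007
```

>>> {"name": "send_rows", "arguments": {"motion": [{"offset": [0, 0, 0.05], "turn": 0}, {"offset": [0, 0, 0.1], "turn": 0}, {"offset": [0, 0, 0.15], "turn": 0}, {"offset": [0, 0, 0.18], "turn": 0}, {"offset": [0, 0, 0.18], "turn": 0}, {"offset": [0, 0, 0.18], "turn": 0}]}}

```text
t: 23.45
eef_pos: [0.6554, 0.0019, 0.2473]
ee_rot: [3.141, -0.002, 0.012]
force: [-8.8, 2.2, 21.8]
width: 0.0005
```

>>> {"name": "send_rows", "arguments": {"motion": [{"offset": [0, 0, -1], "turn": 0}, {"offset": [0, 0, -5], "turn": 0}, {"offset": [-5, 0, -9], "turn": 0}, {"offset": [-9, -5, -9], "turn": 0}, {"offset": [-12, -9, -9], "turn": 0}, {"offset": [-15, -13, -9], "turn": 0}, {"offset": [-18, -16, -9], "turn": 0}, {"offset": [-18, -16, -9], "turn": 0}], "hand": 0.3}}

```text
t: 24.25
eef_pos: [0.4709, 0.1617, 0.3347]
ee_rot: [-3.141, 0.0, 0.014]
force: [-0.1, 0.4, 0.9]
width: 0.0554
```

```bash
python3 - <<'E'
from h import *
s=get_state();print(s['force'],s['width'],s["t"])
for n in("scene","top"):
  g=grab_frame(n); W=world(g); cv2.imwrite(f"pics/{n}5.png",g["frame"])
  for x,y in((.6445,.1745),(.656,.0017)):
    rectw(g,x,y,.075,.06,.09,n+" handle")
    d=np.hypot(W[...,0]-x,W[...,1]-y); z=W[...,2]
    for a,b,k in((0,.035,"plate"),(.048,.056,"rim")):
      p=W[(d>a)&(d<b)&(z<.055)&(z>.03)]; A=np.c_[p[:,:2]-[x,y],np.ones(len(p))]; print(k,np.round(np.linalg.lstsq(A,p[:,2],rcond=None)[0],4))
  rectw(g,.46,.365,.1,.05,.08,n+" grip");rectw(g,.474,.362,.1,.012,.08,n+" reader");rectw(g,.482,.37,.14,.002,.01,n+" pad")
  rectw(g,.593,-.397,.09,.012,.09,n+" stand")
E
```

```text
[-0.08266905  0.43778467  0.94672225] 0.055359172272670766 24.25
scene handle c [642.9 175.6] size [14.4 40.5] ang 88.7 z [61.3 68.1 70. ] n 152
plate [-0.0019  0.0007  0.0454]
rim [-0.0026  0.0013  0.0445]
scene handle c [654.3   3. ] size [41.6 15.5] ang 0.1 z [61.1 67.7 69.6] n 115
plate [-0.0065 -0.0054  0.0459]
rim [ 0.0008 -0.0003  0.0448]
scene grip c [456.1 366.7] size [24.1 73.1] ang 81.5 z [52.3 61.2 63. ] n 447
scene reader c [473.8 364.1] size [ 56.  116.2] ang 82.3 z [21.5 44.4 62.2] n 1590
scene pad c [481.  372.6] size [175.5 131.9] ang 5.2 z [2.4 3.7 5.4] n 3163
scene stand c [ 593.4 -394.4] size [117.2  69.4] ang 31.5 z [15.3 43.6 71.9] n 862
top handle c [643.5 174.2] size [14.5 38.4] ang 88.6 z [63.1 67.3 70.8] n 96
plate [-0.0074  0.0047  0.0441]
rim [-0.0043  0.0055  0.0432]
top handle c [655.3   1.4] size [39.2 12.7] ang 0.5 z [65.4 67.7 70.9] n 93
plate [-0.0069  0.0007  0.044 ]
rim [ 0.0016 -0.0029  0.044 ]
top grip none
top reader none
top pad c [418.7 333. ] size [29.7 63.8] ang 5.1 z [2.2 3.5 5.7] n 141
top stand c [ 593.5 -397.1] size [110.2  71.4] ang 33.0 z [15.8 47.3 72.7] n 1545
```

View pics/top5.png

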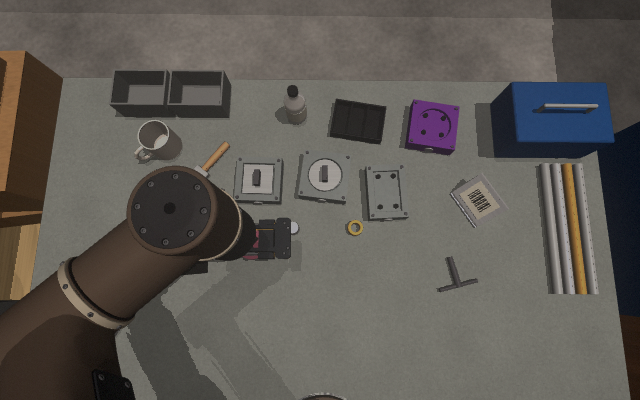

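Both covers are home and flush. Next comes the reader, and I'll measure the label at the same time.

```bash
cat > lab.py <<'E'
from h import *
def label(n,g):
    W=world(g); z=W[...,2]; d=np.hypot(W[...,0]-.593,W[...,1]+.397)
    m=(d<.07)&(z>.02)&(z<.07); p=W[m]; c=p.mean(0); nrm=np.linalg.svd(p-c)[2][2]; nrm*=np.sign(nrm[2])
    r=np.abs((p-c)@nrm); p=p[r<.004]; c=p.mean(0); nrm=np.linalg.svd(p-c)[2][2]; nrm*=np.sign(nrm[2])
    print(n,"normal",np.round(nrm,3),"stand yaw",np.degrees(np.arctan2(-nrm[1],-nrm[0])).round(1))
    f=g["frame"].astype(float); b,rr=f[...,0],f[...,2]
    k=(m&(rr-b>15)); k=cv2.morphologyEx(k.astype(np.uint8),cv2.MORPH_CLOSE,np.ones((7,7)))
    nn,l,st,_=cv2.connectedComponentsWithStats(k); j=1+np.argmax(st[1:,4]); q=W[(l==j)&m]
    ey=np.cross([0,0,1],-nrm); ey/=np.linalg.norm(ey); ex=np.cross(ey,nrm)
    uv=np.c_[(q-c)@ex,(q-c)@ey]*1000; (cc,s,a)=cv2.minAreaRect(uv.astype(np.float32))
    print("label centre",np.round((c+ex*cc[0]/1000+ey*cc[1]/1000)*1000,1),"size",np.round(s,1),round(a,1),"n",len(q))
E
python3 - <<'E'
from lab import *
label("top",dict(np.load("top0.npz"))); label("scene",dict(np.load("scene0.npz"))); label("top",grab_frame("top"))
to(.4565,.366,.12,-8)
E
```

```text
top normal [-0.381  0.586  0.715] stand yaw -57.0
label centre [ 591.7 -394.6   44.1] size [82. 66.] 89.3 n 798
scene normal [-0.341  0.588  0.733] stand yaw -59.9
label centre [ 586.7 -390.1   39.6] size [53.9 62.3] 6.0 n 218
top normal [-0.382  0.584  0.716] stand yaw -56.8
label centre [ 591.6 -394.2   43.6] size [81.4 67.3] 90.0 n 824
offset [ -1.39 -20.58   5.57] turn 8.8 t 24.4
```

>>> {"name": "send_rows", "arguments": {"motion": [{"offset": [-1.4, -5, 0], "turn": 8.8}, {"offset": [-1.4, -10, 0], "turn": 8.8}, {"offset": [-1.4, -15, 0], "turn": 8.8}, {"offset": [-1.4, -20.6, 0], "turn": 8.8}, {"offset": [-1.4, -20.6, 4], "turn": 8.8}, {"offset": [-1.4, -20.6, 4], "turn": 8.8}, {"offset": [-1.4, -20.6, 4], "turn": 8.8}, {"offset": [-1.4, -20.6, 4], "turn": 8.8}], "hand": 0.6}}

```text
t: 25.2
eef_pos: [0.4583, 0.3647, 0.2955]
ee_rot: [-3.141, -0.001, -0.144]
force: [0.1, 0.1, -0.1]
width: 0.0702
```

```bash
python3 - <<'E'
from h import *
g=grab_frame("scene")
rectw(g,.46,.365,.1,.05,.07,"grip");rectw(g,.474,.362,.1,.012,.07,"reader")
to(.4565,.366,.052,-8);print(get_state()["width"])
E
```

```text
grip c [456.3 366.4] size [24.2 72.9] ang 82.4 z [52.2 61.  63. ] n 445
reader c [474.2 364.2] size [ 55.4 115.6] ang 82.3 z [21.8 44.6 62.1] n 1584
offset [-0.19 -0.09  8.49] turn -0.2 t 25.25
0.07027497349779915
```

>>> {"name": "send_rows", "arguments": {"motion": [{"offset": [-0.2, -0.1, 3], "turn": 0}, {"offset": [-0.2, -0.1, 6], "turn": 0}, {"offset": [-0.2, -0.1, 7.5], "turn": 0}, {"offset": [-0.2, -0.1, 8.4], "turn": 0}, {"offset": [-0.2, -0.1, 8.4], "turn": 0}, {"offset": [-0.2, -0.1, 8.4], "turn": 0}]}}

```text
t: 25.85
eef_pos: [0.4559, 0.367, 0.212]
ee_rot: [-3.14, -0.001, -0.143]
force: [0.1, -0.1, 0.1]
width: 0.0703
```

>>> {"name": "send_rows", "arguments": {"motion": [{"offset": [0, 0, 0], "turn": 0}, {"offset": [0, 0, 0], "turn": 0}, {"offset": [0, 0, 0], "turn": 0}, {"offset": [0, 0, 0], "turn": 0}, {"offset": [0, 0, 0], "turn": 0}, {"offset": [0, 0, 0], "turn": 0}, {"offset": [0, 0, 0], "turn": 0}, {"offset": [0, 0, 0], "turn": 0}], "hand": -1, "squeeze": 50}}

```text
t: 26.65
eef_pos: [0.4553, 0.3667, 0.2106]
ee_rot: [3.141, 0.0, -0.142]
force: [-1.1, -0.9, 1.8]
width: 0.0237
```

>>> {"name": "send_rows", "arguments": {"motion": [{"offset": [0, 0, 0], "turn": 0}, {"offset": [0, 0, 0], "turn": 0}, {"offset": [0, 0, 0], "turn": 0}]}}

```text
t: 26.95
eef_pos: [0.4553, 0.3668, 0.2106]
ee_rot: [3.141, 0.0, -0.142]
force: [-0.2, -0.0, 1.1]
width: 0.0239
```

>>> {"name": "send_rows", "arguments": {"motion": [{"offset": [0, 0, -1], "turn": 0}, {"offset": [0, 0, -4], "turn": 0}, {"offset": [0, 0, -8], "turn": 0}, {"offset": [0, 0, -12], "turn": 0}, {"offset": [0, 0, -15], "turn": 0}, {"offset": [1, 4, -15], "turn": 3}, {"offset": [2, 8, -15], "turn": 6}, {"offset": [3, 12, -15], "turn": 9}]}}

```text
t: 27.75
eef_pos: [0.4676, 0.2425, 0.3612]
ee_rot: [-3.141, 0.0, -0.301]
force: [1.3, 0.1, -3.7]
width: 0.0238
```

```bash
python3 -c "
from h import *
s=get_state();print(s['force'],s['width']);to(.524,-.290,.36-.159,-57)"
```

```text
[ 1.26013312  0.12730751 -3.72402989] 0.023783952304989153
offset [21.17 49.19  0.08] turn 39.8 t 27.75
```

>>> {"name": "send_rows", "arguments": {"motion": [{"offset": [2, 4, 0], "turn": 3}, {"offset": [4, 8, 0], "turn": 6}, {"offset": [6, 12.5, 0], "turn": 9}, {"offset": [7.5, 17, 0], "turn": 12}, {"offset": [9, 21, 0], "turn": 16}, {"offset": [11, 25, 0], "turn": 20}, {"offset": [12.5, 29, 0], "turn": 24}, {"offset": [14, 33, 0], "turn": 28}]}}

```text
t: 28.55
eef_pos: [0.5041, -0.1146, 0.3612]
ee_rot: [-3.141, -0.0, -0.791]
force: [-0.3, 1.5, -3.5]
width: 0.0238
```

>>> {"name": "send_rows", "arguments": {"motion": [{"offset": [0, 0, 0], "turn": 3}, {"offset": [0, 0, 0], "turn": 6}, {"offset": [0, 0, 0], "turn": 10}, {"offset": [0, 0, 0], "turn": 11}, {"offset": [0, 0, 0], "turn": 11}]}}

```text
t: 29.05
eef_pos: [0.5043, -0.1128, 0.3609]
ee_rot: [-3.141, 0.0, -0.979]
force: [-0.9, -0.1, -3.5]
width: 0.0239
```

```bash
python3 -c "
from h import *
s=get_state();print(s['force'],s['width']);to(.524,-.290,.36-.159,-57)"
```

```text
[-0.92532812 -0.09899573 -3.52517186] 0.023934163767144356
offset [15.81  8.25  0.09] turn 0.9 t 29.05
```

>>> {"name": "send_rows", "arguments": {"motion": [{"offset": [4, 2, 0], "turn": 1}, {"offset": [8, 4, 0], "turn": 1}, {"offset": [12, 6, 0], "turn": 1}, {"offset": [15, 8, 0], "turn": 1}, {"offset": [15.8, 8.2, 2], "turn": 1}, {"offset": [15.8, 8.2, 5], "turn": 1}, {"offset": [15.8, 8.2, 5], "turn": 1}, {"offset": [15.8, 8.2, 5], "turn": 1}]}}

```text
t: 29.85
eef_pos: [0.5245, -0.2895, 0.3108]
ee_rot: [3.14, 0.001, -0.996]
force: [-0.1, 0.2, -3.1]
width: 0.0235
```

```bash
python3 - <<'E'
from h import *
s=get_state();print(s['force'],s['width'],s["eef_pos"]);to(.524,-.290,.2866-.159,-57)
x,y,z=s["eef_pos"]
for n in("scene","top"):
    g=grab_frame(n); cv2.imwrite(f"pics/{n}6.png",g["frame"])
    rectw(g,x+.01,y-.015,.09,z-.178-.03,z-.178+.031,n+" reader")
E
```

```text
[-0.13714383  0.18987344 -3.09615426] 0.02347315097612899 [ 0.52446392 -0.28954554  0.31079689]
offset [0.01 0.06 2.42] turn -0.1 t 29.85
scene reader c [ 538.8 -300.2] size [ 54.6 118.7] ang 38.3 z [109.9 134.7 161.2] n 796
top reader c [ 522.3 -287.6] size [20.5  5. ] ang 31.6 z [160.9 162.3 163.2] n 16
```

View pics/scene6.png

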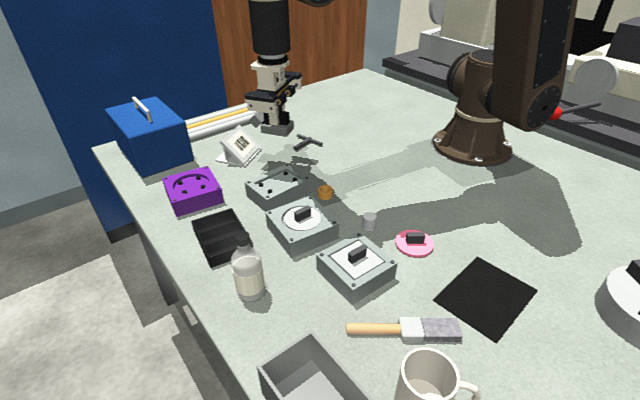

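```bash
cat > rd.py <<'E'
from h import *
def reader(g,s,yaw):
    """visible points in the expected reader frame: x, y, z extents (mm) per side, to spot slip"""
    W=world(g); x,y,z=s["eef_pos"]; a=np.radians(yaw); c=np.array([x,y,z-.178]); 
    p=(W[(g["range_z"]>0)]-c)@np.array([[np.cos(a),-np.sin(a),0],[np.sin(a),np.cos(a),0],[0,0,1]])*1000
    p=p[(np.abs(p[:,0])<85)&(np.abs(p[:,1])<45)&(p[:,2]>-40)&(p[:,2]<34)]
    return p
E
python3 - <<'E'
from rd import *
s=get_state(); g=grab_frame("scene"); p=reader(g,s,-57); print(len(p))
low=p[p[:,2]<-5]; print("hull ext",np.percentile(low,[1,50,99],axis=0).round(1).tolist())
(c,sz,a)=cv2.minAreaRect(low[:,:2].astype(np.float32)); print(c,sz,a)
# side faces
f=low[low[:,1]>20]; print("side y",f[:,1].mean(),np.polyfit(f[:,0],f[:,1],1), len(f))
for x0 in range(-60,75,15):
    q=p[(p[:,0]>=x0)&(p[:,0]<x0+15)]; 
    if len(q)>3: print(x0,len(q),"z",np.percentile(q[:,2],[2,98]).round(1),"y",np.percentile(q[:,1],[2,98]).round(1))
f=g["frame"]; cv2.imwrite("pics/s7.png",cv2.resize(f[50:180,200:340],None,fx=5,fy=4.5,interpolation=cv2.INTER_CUBIC))
E
```

```text
829
hull ext [[-40.7, -22.1, -26.9], [-8.5, 25.7, -14.8], [58.4, 29.7, -5.1]]
(3.3346481323242188, 21.328163146972656) (113.54975128173828, 47.405704498291016) 23.880617141723633
side y 25.96179471919244 [-9.41269797e-03  2.59765185e+01] 204
-45 164 z [-24.5  28.8] y [-23.   27.8]
-30 132 z [-25.2  29.9] y [-8.6 28.8]
-15 160 z [-24.  33.] y [-23.1  30.1]
0 79 z [-24.3  31.1] y [18.  29.6]
15 95 z [-24.9  25.7] y [ 8.5 28.4]
30 87 z [-25.6  24.7] y [-3.1 27.8]
45 87 z [-14.6  23.9] y [-4.6 26.4]
60 25 z [-5.  15.2] y [20.1 26.2]
```

View pics/s7.png

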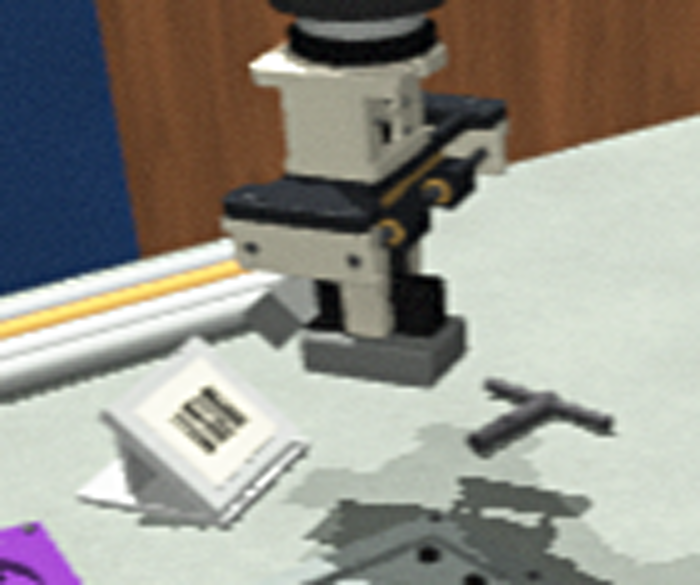

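The reader (crop 380,340) is level and faces the label (210,420). I'll go down to reading height and hold.

>>> {"name": "send_rows", "arguments": {"motion": [{"offset": [0, 0.1, 1], "turn": 0}, {"offset": [0, 0.1, 2], "turn": 0}, {"offset": [0, 0.1, 2.4], "turn": 0}, {"offset": [0, 0.1, 2.4], "turn": 0}, {"offset": [0, 0.1, 2.4], "turn": 0}]}}

```text
t: 30.5
eef_pos: [0.5236, -0.2903, 0.2865]
ee_rot: [3.141, 0.0, -0.997]
force: [0.7, -0.1, -3.0]
width: 0.0235
```

```bash
python3 - <<'E'
from rd import *
s=get_state();print(s['force'],s['width'],s["eef_pos"]);to(.524,-.290,.2866-.159,-57)
g=grab_frame("scene"); p=reader(g,s,-57); low=p[p[:,2]<-5]; print("hull ext",np.percentile(low,[1,50,99],axis=0).round(1).tolist())
E
```

```text
[ 0.73445643 -0.1390168  -2.981655  ] 0.02348374851467189 [ 0.52359995 -0.29026345  0.28653259]
offset [-0.   -0.05 -0.01] turn -0.1 t 30.5
hull ext [[-40.6, -24.1, -27.3], [-10.4, 25.3, -14.4], [58.9, 29.3, -5.1]]
```

>>> {"name": "send_rows", "arguments": {"motion": [{"offset": [0, 0, 0], "turn": 0}, {"offset": [0, 0, 0], "turn": 0}, {"offset": [0, 0, 0], "turn": 0}, {"offset": [0, 0, 0], "turn": 0}, {"offset": [0, 0, 0], "turn": 0}, {"offset": [0, 0, 0], "turn": 0}, {"offset": [0, 0, 0], "turn": 0}, {"offset": [0, 0, 0], "turn": 0}]}}

```text
t: 31.35
eef_pos: [0.5235, -0.2902, 0.2867]
ee_rot: [-3.142, 0.0, -0.998]
force: [0.1, -0.1, -3.9]
width: 0.0236
```

>>> {"name": "send_rows", "arguments": {"motion": [{"offset": [0, 0, 0], "turn": 0}, {"offset": [0, 0, 0], "turn": 0}, {"offset": [0, 0, 0], "turn": 0}, {"offset": [0, 0, 0], "turn": 0}, {"offset": [0, 0, 0], "turn": 0}, {"offset": [0, 0, 0], "turn": 0}, {"offset": [0, 0, 0], "turn": 0}, {"offset": [0, 0, 0], "turn": 0}]}}

```text
t: 32.15
eef_pos: [0.5235, -0.2902, 0.2866]
ee_rot: [3.142, 0.0, -0.997]
force: [-0.5, -0.4, -4.3]
width: 0.0236
```

>>> {"name": "send_rows", "arguments": {"motion": [{"offset": [0, 0, 0], "turn": 0}, {"offset": [0, 0, 0], "turn": 0}, {"offset": [0, 0, 0], "turn": 0}, {"offset": [0, 0, 0], "turn": 0}, {"offset": [0, 0, 0], "turn": 0}, {"offset": [0, 0, 0], "turn": 0}, {"offset": [0, 0, 0], "turn": 0}, {"offset": [0, 0, 0], "turn": 0}]}}

```text
t: 32.95
eef_pos: [0.5235, -0.2902, 0.2867]
ee_rot: [-3.142, -0.0, -0.997]
force: [0.2, -0.0, -2.7]
width: 0.0236
```

>>> {"name": "send_rows", "arguments": {"motion": [{"offset": [0, 0, 0], "turn": 0}, {"offset": [0, 0, 0], "turn": 0}, {"offset": [0, 0, 0], "turn": 0}, {"offset": [0, 0, 0], "turn": 0}, {"offset": [0, 0, 0], "turn": 0}, {"offset": [0, 0, 0], "turn": 0}, {"offset": [0, 0, 0], "turn": 0}, {"offset": [0, 0, 0], "turn": 0}]}}

```text
t: 33.75
eef_pos: [0.5235, -0.2902, 0.2867]
ee_rot: [-3.142, -0.0, -0.998]
force: [-0.0, -0.3, -3.8]
width: 0.0241
```

```bash
python3 - <<'E'
from rd import *
s=get_state();print(s['force'],s['width'],s["eef_pos"])
g=grab_frame("scene"); p=reader(g,s,-57); low=p[p[:,2]<-5]; print("hull ext",np.percentile(low,[1,50,99],axis=0).round(1).tolist())
for x,y in((.6445,.1745),(.656,.0017)):
    rectw(g,x,y,.075,.06,.09,"handle"); W=world(g); d=np.hypot(W[...,0]-x,W[...,1]-y)
    p=W[(d<.035)&(W[...,2]<.055)]; print("plate z",np.median(p[:,2]))
rectw(g,.482,.37,.14,.002,.01,"pad");rectw(g,.482,.37,.14,.012,.08,"on pad")
E
```

```text
[-0.04975191 -0.34619847 -3.82127204] 0.02405796232529321 [ 0.52354124 -0.29022009  0.28668198]
hull ext [[-40.4, -23.5, -27.8], [-8.3, 24.7, -15.0], [59.1, 28.5, -5.4]]
handle c [643.6 175.6] size [14.8 40.7] ang 87.7 z [61.3 68.2 70.1] n 147
plate z 0.044953353454595724
handle c [652.8   4.6] size [40.2 15.3] ang 0.8 z [61.  67.7 70.2] n 118
plate z 0.045054376373602545
pad c [482.1 374.1] size [172.9 131. ] ang 5.6 z [2.3 3.7 5.4] n 4460
on pad c [613.  377.6] size [39.8 46.6] ang 52.1 z [15.1 17.1 18.7] n 381
```

The reading was held steady for 3.2 s. Now back to the pad: centre (482.5, 373.3), yaw 5.6°.

>>> {"name": "send_rows", "arguments": {"motion": [{"offset": [0, 0, -2], "turn": 0}, {"offset": [0, 0, -5], "turn": 0}, {"offset": [-2, 0, -8], "turn": 0}, {"offset": [-6, -2, -8], "turn": 0}, {"offset": [-10, -4, -8], "turn": -3}, {"offset": [-14, -6, -8], "turn": -6}, {"offset": [-17.5, -8, -8], "turn": -10}, {"offset": [-21, -10, -8], "turn": -14}]}}

```text
t: 34.6
eef_pos: [0.4931, -0.058, 0.367]
ee_rot: [-3.141, -0.0, -0.75]
force: [1.0, 0.2, -3.8]
width: 0.0236
```

```bash
python3 -c "
from h import *
s=get_state();print(s['force'],s['width']);to(.4815,.3731,.36-.159,5.6)"
```

```text
[ 0.99402295  0.16393454 -3.82470339] 0.023615816185489868
offset [-30.24 -30.74   0.71] turn -48.6 t 34.6
```

>>> {"name": "send_rows", "arguments": {"motion": [{"offset": [-3, -3, 0], "turn": -5}, {"offset": [-6, -6, 0], "turn": -10}, {"offset": [-9, -9, 0], "turn": -15}, {"offset": [-12, -12, 0], "turn": -20}, {"offset": [-15, -15, 0], "turn": -25}, {"offset": [-18, -18, 0], "turn": -30}, {"offset": [-21, -21.5, 0], "turn": -36}, {"offset": [-24, -25, 0], "turn": -42}]}}

```text
t: 35.4
eef_pos: [0.4891, 0.2887, 0.367]
ee_rot: [-3.141, -0.0, -0.016]
force: [1.0, -0.1, -2.9]
width: 0.0239
```

>>> {"name": "send_rows", "arguments": {"motion": [{"offset": [0, 0, 0], "turn": -3}, {"offset": [0, 0, 0], "turn": -6}, {"offset": [0, 0, 0], "turn": -6.6}, {"offset": [0, 0, 0], "turn": -6.6}]}}

```text
t: 35.8
eef_pos: [0.4895, 0.2868, 0.3667]
ee_rot: [3.142, 0.0, 0.094]
force: [0.7, -0.5, -2.7]
width: 0.0236
```

```bash
python3 -c "
from h import *
s=get_state();print(s['force'],s['width']);to(.4815,.3731,.26-.159,5.6)"
```

```text
[ 0.69917721 -0.45112121 -2.69120162] 0.02360916092645177
offset [ 0.02 -8.66 10.67] turn -0.2 t 35.8
```

>>> {"name": "send_rows", "arguments": {"motion": [{"offset": [0, -4, 0], "turn": 0}, {"offset": [0, -8, 1], "turn": 0}, {"offset": [0, -8.7, 4], "turn": 0}, {"offset": [0, -8.7, 8], "turn": 0}, {"offset": [0, -8.7, 11], "turn": 0}, {"offset": [0, -8.7, 11.5], "turn": 0}, {"offset": [0, -8.7, 11.5], "turn": 0}, {"offset": [0, -8.7, 11.5], "turn": 0}]}}

```text
t: 36.6
eef_pos: [0.4821, 0.374, 0.2536]
ee_rot: [-3.14, -0.002, 0.095]
force: [0.9, -0.0, -3.1]
width: 0.0238
```

```bash
python3 - <<'E'
from rd import *
s=get_state();print(s['force'],s['width'],s["eef_pos"]);to(.4815,.3731,.2106-.159,5.6)
g=grab_frame("scene"); p=reader(g,s,5.5); low=p[p[:,2]<-5]; print("hull ext",np.percentile(low,[1,50,99],axis=0).round(1).tolist())
cv2.imwrite("pics/s8.png",cv2.resize(g["frame"][200:350,400:560],None,fx=4,fy=4,interpolation=cv2.INTER_CUBIC))
E
```

```text
[ 0.90034885 -0.02864021 -3.13804598] 0.023837473434817187 [0.48206366 0.37402793 0.25358552]
offset [-0.07  0.09  4.3 ] turn -0.2 t 36.6
hull ext [[-33.1, 23.7, -25.2], [18.1, 28.4, -11.9], [64.3, 29.0, -5.2]]
```

View pics/s8.png

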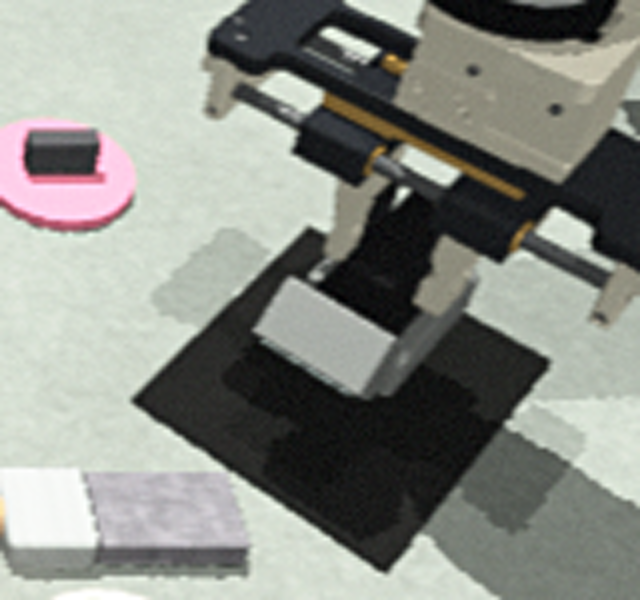

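The reader hangs level above the pad's middle. I'll set it down.

>>> {"name": "send_rows", "arguments": {"motion": [{"offset": [0, 0.1, 2], "turn": 0}, {"offset": [0, 0.1, 3.2], "turn": 0}, {"offset": [0, 0.1, 3.8], "turn": 0}, {"offset": [0, 0.1, 4.1], "turn": 0}, {"offset": [0, 0.1, 4.3], "turn": 0}, {"offset": [0, 0.1, 4.35], "turn": 0}, {"offset": [0, 0.1, 4.35], "turn": 0}, {"offset": [0, 0.1, 4.35], "turn": 0}]}}

```text
t: 37.45
eef_pos: [0.4814, 0.3726, 0.2106]
ee_rot: [-3.141, -0.001, 0.096]
force: [-7.2, -4.0, 12.4]
width: 0.0236
```

>>> {"name": "send_rows", "arguments": {"motion": [{"offset": [0, 0, -0.1], "turn": 0}, {"offset": [0, 0, -0.2], "turn": 0}, {"offset": [0, 0, -0.2], "turn": 0}]}}

```text
t: 37.75
eef_pos: [0.4816, 0.3729, 0.2106]
ee_rot: [-3.141, -0.001, 0.095]
force: [-2.3, -0.1, 2.1]
width: 0.024
```

>>> {"name": "send_rows", "arguments": {"motion": [{"offset": [0, 0, 0], "turn": 0}, {"offset": [0, 0, 0], "turn": 0}, {"offset": [0, 0, 0], "turn": 0}, {"offset": [0, 0, 0], "turn": 0}, {"offset": [0, 0, 0], "turn": 0}, {"offset": [0, 0, -1], "turn": 0}, {"offset": [0, 0, -4], "turn": 0}, {"offset": [0, 0, -8], "turn": 0}], "hand": 0.3}}

```text
t: 38.55
eef_pos: [0.481, 0.3721, 0.2899]
ee_rot: [3.139, 0.003, 0.095]
force: [-0.3, 1.3, 0.3]
width: 0.0573
```

>>> {"name": "send_rows", "arguments": {"motion": [{"offset": [0, 0, -4], "turn": 0}, {"offset": [0, 5, -6], "turn": 0}, {"offset": [0, 10, -6], "turn": 0}, {"offset": [0, 15, -6], "turn": 0}, {"offset": [0, 20, -6], "turn": 0}, {"offset": [0, 25, -6], "turn": 0}, {"offset": [0, 30, -6], "turn": 0}, {"offset": [0, 35, -6], "turn": 0}]}}

```text
t: 39.35
eef_pos: [0.5139, 0.0258, 0.3514]
ee_rot: [-3.141, -0.002, 0.096]
force: [2.0, 0.6, 0.5]
width: 0.0564
```

```bash
python3 - <<'E'
from h import *
s=get_state();print(s['force'],s['width'],s["t"],s["eef_pos"])
for n in("scene","top"):
  g=grab_frame(n); W=world(g); cv2.imwrite(f"pics/{n}9.png",g["frame"])
  rectw(g,.482,.373,.1,.05,.08,n+" grip");rectw(g,.495,.373,.1,.012,.08,n+" reader");rectw(g,.482,.373,.14,.002,.01,n+" pad")
  for x,y in((.6445,.1745),(.656,.0017)):
    rectw(g,x,y,.075,.06,.09,n+" handle"); d=np.hypot(W[...,0]-x,W[...,1]-y)
    p=W[(d<.035)&(W[...,2]<.055)&(g["range_z"]>0)]; print("plate z",np.median(p[:,2]) if len(p) else None)
E
```

```text
[2.04209296 0.57601121 0.47570115] 0.05643843662685338 39.35 [0.51391665 0.02575446 0.35137455]
scene grip c [483.  373.8] size [71.9 24.1] ang 5.6 z [52.2 61.2 63.1] n 448
scene reader c [500.5 375.9] size [116.1  55.3] ang 4.8 z [26.6 45.1 62.3] n 1580
scene pad c [482.1 373.1] size [175.7 130. ] ang 5.8 z [2.3 3.7 5.4] n 2984
scene handle c [643.2 175.3] size [15.  40.3] ang 88.1 z [61.5 67.9 70. ] n 148
plate z 0.04498771050495387
scene handle c [653.6   5.5] size [14.6 41.4] ang 88.8 z [61.6 68.2 70.1] n 116
plate z 0.04507405978022705
top grip none
top reader none
top pad c [401.6 262.5] size [1.2 5.6] ang 63.2 z [2.7 3.5 3.7] n 3
top handle none
plate z None
top handle none
plate z None
```

View pics/top9.png

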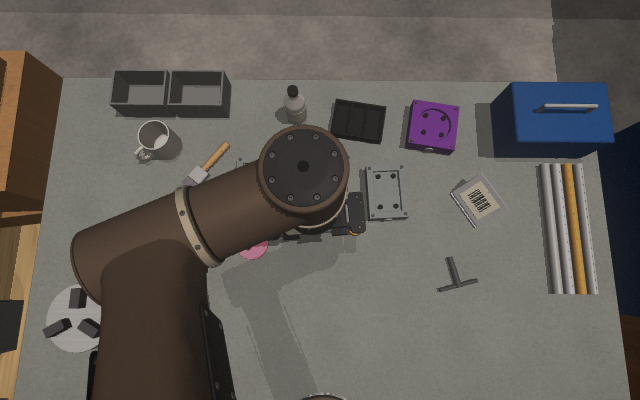

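The arm hides the housings in the top view, but the scene camera shows the reader upright within about 1 mm of the pad centre and both covers flush. Handing in.

```bash
python3 -c "
from station import *
print(job_done())"
```

```text
the job is handed in; nothing more can be done
None
```

The job is done and handed in at about 39.5 s. Only the square and round covers were on the bench, and both are pressed home. The label was read and the reader is back on its pad.

**Covers:** I pressed each one with about 21 N. In the last scene-camera check both plates stood at 45 mm, level with the housing rims. Fits after each press showed both level and within 1 mm of the rim.

**Reader:** I held it level and facing the label for 3.2 s, with the arm staying within about 0.2 mm. I placed the reading point from the top camera's label position (591.7, -394.4, 44 mm; stand yaw -57°). Then I set the reader down upright. Its grip centre is about 1 mm from the pad centre, with its yaw matching the pad.

**Checks that failed or disagreed:**
- My first grasp of the square cover closed on air because I lifted before the fingers had finished closing. The cover had not moved, and the second grasp held.
- The scene camera put the label about 5–7 mm away from the top camera's position, but it saw only part of the label, so I used the top camera.
- In the final top view the arm hid both covers and the reader, so the last check of them rests on the scene camera alone.

I did not touch the pink disc or the purple housing. I noticed no knock or grip slackening.

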